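# Close the pinwheel layer and run down the hold-down nut

### The job

Complete the pinwheel layer on the pallet slab: set the last carton down just outside its empty place, slide it in under the flange of the hand nut until it is close to and in line with its neighbours, and let go, keeping the other cartons in place and the bottle upright. Then run the knurled hand nut down clockwise until it bottoms out, back it off a quarter turn, and finish still holding it by its knurled head.

Things in the scene. Friction and masses are not known exactly. Their poses are not given: they have to be found in the camera images.
- carton_tab (a point): The last carton, alone on the bench: cardboard, body 100 x 60 x 40 mm, about 0.22 kg, flat top with an upright carrying tab along its middle, 62 mm long (x), 18 thick (y), 28 high. Point: middle of the tab, 53 mm above the underside; x along the carton's length, y across, z up. The tab stands 14 mm above this point; take it by the tab, fingers closing along y.
- carton_mid (a point): The last carton: centre of its 100 x 60 x 40 mm body, 20 mm above its underside, same axes as its tab.
- slab: Dark wooden pallet slab 204 x 204 x 15 mm, fixed on the bench. Origin: centre of its underside; z up. At its centre a steel stud (top 131 mm above the bench) carries the hand nut. Three cartons of a four-carton pinwheel lie round it, centred (slab x, y) at (52, 32), (32, -52), (-52, -32) mm. Their bodies reach 55 mm above the bench, their tabs 83 mm.
- slot (a point): The empty place: where the centre of the last carton's body belongs, at (-32, 52, 35) mm of the slab; slab's axes. Carton's length along x, either way round, 4 mm of air to the neighbours at +x and -y; open towards +y and -x. The nut's flange overhangs the place's inner (-y) edge by 10 mm, so set the carton on the slab 20 to 30 mm out along +y, then slide it in along -y.
- nut (a joint): Turn of the hand nut, rad: 0 = bottomed out on its collar (hard stop); grows as it is backed off (anticlockwise from above), a quarter turn is 1.57. Starts between 2.0 and 3.4; upper stop 4.2. It rises 14 mm a turn (2.2 mm per rad), turns with light friction (0.06 N m) and stays where it is left.
- nut_grip (a point): Steel hand nut on the stud: at the bottom a flange 64 mm across (at least 3 mm above the cartons' bodies), a thin sleeve, on top a round knurled head 44 mm across, 22 high. Point: on the axis, middle of the head, 107 mm above the bench when bottomed out (4 to 8 more at the start); x along the groove in its top, z up. Grip the head from above at any yaw; the stud stands up to 13 mm out of it.
- carton_a_mid (a point): Carton like the last one, loose, already laid at (52, 32) mm of the slab; centre of its body, x along its length (the slab's y), z up.
- carton_b_mid (a point): Carton like the last one, loose, already laid at (32, -52) mm of the slab; centre of its body, x along its length (the slab's x), z up.
- carton_c_mid (a point): Carton like the last one, loose, already laid at (-52, -32) mm of the slab; centre of its body, x along its length (the slab's y), z up.
- bottle_mid (a point): Bystander: white squeeze bottle, 53 mm across, 140 mm high, standing loose behind the work; point at half height, z up.
Things that resemble listed ones, but are neither listed nor needed, are in the scene too. Leave any pink look-alike of the part that bears carton_c_mid alone.

How it is judged:
By the outcome, as a careful person would: the job done as asked, in the order asked, and still so for the second after the job is handed in, while the arm keeps its last pose, push and grip.
It also fails if it takes over 72 s, if anything falls off the work surface, if the arm or the gripper's body presses on something with over 40 N, if the wrist force passes 120 N, or if a joint passes its speed limit or range.

### The arm

A 6-joint arm with a two-finger parallel gripper is mounted at the origin on a cart in front of the work surface, level with it; the furniture and walls round the work are solid. World frame = base frame: x ahead of the robot, y to its left, z up, the work surface at z = 0. Lengths are in m, angles in rad, forces in N, time in s.
With the tool pointing down it reaches from about 0.3 to 0.875 m from the base axis. Payload 4.2 kg.
Tool frame: the origin (TCP) lies at the very end of the fingers, on their centre line; the grasp point (between the pads) lies 19 mm behind it; z points along the fingers, y is the line along which they close (so a half turn about z gives the same grasp; the last joint's range is limited). The gripper opens to 85 mm and grips with 20 to 120 N. Pads are 22 mm wide; open, the fingers measure 114 mm over their backs; the gripper's body (76 mm by 85 mm) begins 54 mm behind the grasp point. The pads swing forward as they close: fully open they stand 13 mm farther back than shut.
Start: joints at [-1.339, 0.32, 1.565, -0, 1.257, -0.02], TCP at [0.143, -0.557, 0.199] pointing down, gripper open.
Joint ranges: [-3.11, 3.11], [-0.84, 2.01], [0.21, 2.61], [-1.34, 4.49], [0.05, 2.63], [-2.56, 2.56]. Speed limits (rad/s): [2.57, 2.57, 3.14, 3.14, 3.14, 3.14].

### API

Orientations are given as a rotation vector (axis times angle).
In Python, from bench import state, imaging, robot, nets gives the robot as it stands.
- The arm moves only by the tool move_arm, never from a script. Its arguments are lists of equal length, an entry for each row: "linear": the shift along the tool's x, y, z each as a share of 0.25 m, from -1 to 1, a list of three; "rot": the turn, a rotation vector about the tool's x, y, z each as a share of 120 degrees, from -1 to 1, a list of three. A call has 1 to 12 rows; each row is the pose to reach, as a shift and turn from the pose commanded when the call began, along the tool's axes at that moment; what a row does not reach only later rows make up. A row lasts 1/8 s, in which the tool goes at most 62.5 mm and 10.7 degrees, less where a joint would pass 70% of its speed; a pose out of reach is approached as far as the arm can. A call with a number of a shift or a turn outside -1 to 1 is refused whole. A call with a gripper value outside its range is refused whole. "hand" is the opening in per cent of the stroke, from 0 (shut) to 100 (fully open), set as the call begins (left out, the last holds). The fingers move at their own pace and stop on an object; "force" is the grip in N (left out, the last holds). Time passes only in rows, so rows that repeat a pose let the fingers close. It gives the time, the measured TCP pose, the force, the opening and the grip force at its end, in the units of the state.
- state(): the state, without advancing time (a new reading comes with each control period).
- imaging.grab_frame(name): name is "side" or "top"; returns the picture (400x640x3 uint8, red, green, blue); there is no depth.
- imaging.camera_info(name): a dict with "K" (3x3 intrinsics, pixels), "dist_coeffs" ([k1, k2, p1, p2, k3] as OpenCV has them; the pictures are not rectified), "rvec" (rotation vector, rad) and "tvec" (3), from world to camera coordinates, as OpenCV has them. Camera axes: x right, y down, z forward; pixel columns grow to the right and rows downward; lengths in m; the calibration is good to about 2 mm. A picture is of the moment at which its call begins. camera_info takes no time and is no camera call.
- robot.finish_job(): hands the job in; it is judged then, once.
Trained networks look in the newest picture that a camera, given by its name, has taken for a name from the list of things; names that differ only in an ending like _2 or _b are one class to them, and where a whole thing is asked for, a point or a joint stands for the part that bears it (a point fixed in the world has none). Each returns a list of dicts, best first, with "conf" (0 to 1); they miss things now and then, are a little off and sometimes report something else, mostly with a low value. They report only what shows in the picture. A call takes as long as a camera call. They do not tell look-alikes from the thing itself.
- nets.masks_of(camera, name): "region" (400x640 bool, what is visible of it) and "box" ([left, top, right, bottom] in pixels, round what is visible of it).
The state is a dict: "time": time; "joints": joint angles; "joint_vel": joint speeds; "effort": joint torques, N m; "position": TCP position; "ee_rot": TCP orientation; "wrist_force": force on the tool from outside, world axes, zero at the start; "torque": the same for the moment, N m; "finger_gap": opening from 0.0 (shut) to 1.0 (fully open); "grip_force": force on a finger pad.
Only numpy, scipy, OpenCV 4.12 (cv2) and the standard library are available. Lean on these libraries where they do the work, as an engineer would, in place of code of your own. Each camera call takes 0.05 s, during which the arm holds its last target. There are 200 camera calls.

## Working session

There is one attempt and no reset: what is moved stays moved. The work goes in short steps, Python scripts to look and compute and a tool call to move; the robot and the scene stay as the last step left them, time stands still between calls to the robot, and variables do not carry over. Pictures are saved under pics/ and viewed, at most 10 in all, crops included, and the job is handed in when it is done.

Besides the shell and the picture viewer there is one more tool, called after "Request:" by a JSON object that holds its "name" and its "arguments", one argument or row to a line. move_arm: Moves the arm, as the interface text tells. Its arguments: {"type":"object","properties":{"linear":{"type":"array","items":{"type":"array","items":{"type":"number"}}},"rot":{"type":"array","items":{"type":"array","items":{"type":"number"}}},"hand":{"type":"number"},"force":{"type":"number"}},"required":["linear","rot"]}

```bash
mkdir -p pics; ls; cat > h.py <<'E'
import numpy as np, cv2
from bench import state, imaging, robot, nets
def cam(n):
    c=imaging.camera_info(n); return [np.array(c[k],float) for k in ("K","dist_coeffs","rvec","tvec")]
def ray(n,px,z):
    K,d,r,t=cam(n); px=np.array(px,float).reshape(-1,1,2)
    u=cv2.undistortPoints(px,K,d).reshape(-1,2); R=cv2.Rodrigues(r)[0]; C=-R.T@t.ravel()
    D=np.c_[u,np.ones(len(u))]@R
    return C+D*((z-C[2])/D[:,2])[:,None]
def proj(n,P):
    K,d,r,t=cam(n); return cv2.projectPoints(np.array(P,float).reshape(-1,1,3),r,t,K,d)[0].reshape(-1,2)
E
python3 - <<'E'
from h import *
s=state(); print({k:np.round(v,3).tolist() for k,v in s.items()})
for n in("side","top"):
    im=imaging.grab_frame(n); cv2.imwrite(f"pics/{n}0.png",im[:,:,::-1]); np.save(f"{n}0.npy",im)
    K,d,r,t=cam(n); print(n,(-cv2.Rodrigues(r)[0].T@t.ravel()).round(3),K[0,0])
    for k in("carton_tab","slab","nut","bottle_mid"):
        for m in nets.masks_of(n,k): print(n,k,round(m["conf"],2),np.round(m["box"]).tolist(),int(m["region"].sum()))
E
```

```text
pics
{'time': 0.0, 'joints': [-1.339, 0.32, 1.566, -0.0, 1.257, -0.02], 'joint_vel': [-0.001, -0.001, -0.001, 0.001, -0.001, -0.001], 'effort': [0.003, -41.552, -23.416, 0.0, 0.008, 0.0], 'position': [0.143, -0.556, 0.198], 'ee_rot': [-3.115, -0.394, 0.0], 'wrist_force': [0.45, 0.604, 0.297], 'torque': [0.01, -0.004, 0.005], 'grip_force': 0.0, 'finger_gap': 0.997}
side [ 0.318 -0.553  0.595] 421.2721693804257
side carton_tab 0.66 [209.0, 166.0, 255.0, 206.0] 1318
side slab 0.79 [259.0, 240.0, 385.0, 349.0] 5147
side slab 0.39 [302.0, 239.0, 341.0, 286.0] 1247
side nut 0.69 [302.0, 236.0, 337.0, 281.0] 1275
side nut 0.25 [333.0, 237.0, 371.0, 285.0] 1278
side bottle_mid 0.73 [382.0, 173.0, 412.0, 227.0] 1081
top [0.442 0.064 1.005] 400.6038651779042
top carton_tab 0.63 [215.0, 234.0, 245.0, 274.0] 1234
top slab 0.9 [332.0, 176.0, 439.0, 286.0] 3753
top nut 0.68 [379.0, 214.0, 403.0, 242.0] 585
top nut 0.58 [334.0, 172.0, 436.0, 281.0] 3288
top bottle_mid 0.71 [324.0, 116.0, 344.0, 144.0] 540
```

View pics/top0.png

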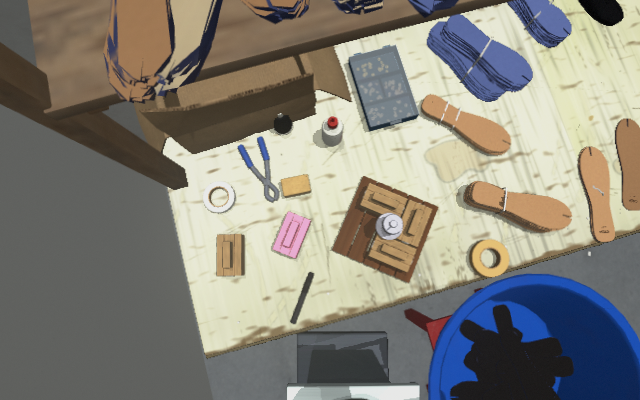

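View pics/side0.png

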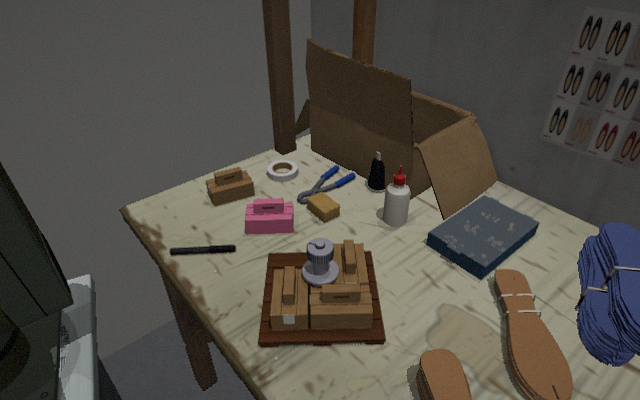

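The top view shows the lone brown carton at (229,255), which is (231,186) in the side view. The pink look-alike is at (291,234) and should be left alone. The slab is around (386,229) with the nut at (390,227), and the empty place faces left at about (357,225). I'll confirm the carton and slab corners in one enlarged crop.

```bash
python3 - <<'E'
from h import *
t=np.load("top0.npy"); s=np.load("side0.npy")
a=cv2.resize(t[170:290,325:445],None,fx=4,fy=4,interpolation=cv2.INTER_CUBIC)
b=cv2.resize(t[225:285,200:260],None,fx=5,fy=5,interpolation=cv2.INTER_CUBIC)[:240]
b=cv2.resize(t[225:285,205:265],(240,240),interpolation=cv2.INTER_CUBIC)
c=cv2.resize(s[156:216,200:260],(240,240),interpolation=cv2.INTER_CUBIC)
cv2.imwrite("pics/crop0.png",np.hstack([a,np.vstack([b,c])])[:,:,::-1])
print(ray("top",[[368,177],[438,207],[411,282],[333,250]],.015).round(3))
print(ray("top",[[229,255]],.04).round(3),ray("side",[[231,186]],.04).round(3))
print(ray("top",[[390,226]],.12).round(3),ray("top",[[332,130]],.07).round(3),ray("top",[[291,234]],.04).round(3))
for n,z in(("top",.0),("side",.0)):
    m=[m for m in nets.masks_of(n,"carton_tab")][0]["region"].astype(np.uint8)
    c=max(cv2.findContours(m,0,2)[0],key=cv2.contourArea); print(n,cv2.minAreaRect(c),cv2.approxPolyDP(cv2.convexHull(c),2.0,True).reshape(-1,2).tolist())
E
```

```text
[[ 0.655 -0.048  0.015]
 [ 0.577 -0.221  0.015]
 [ 0.394 -0.146  0.015]
 [ 0.473  0.043  0.015]]
[[0.462 0.293 0.04 ]] [[0.463 0.267 0.04 ]]
[[ 0.521 -0.082  0.12 ]] [[0.761 0.043 0.07 ]] [[0.511 0.144 0.04 ]]
top ((231.0, 254.5), (43.0, 28.0), 90.0) [[244, 234], [244, 275], [218, 276], [217, 235]]
side ((229.26486206054688, 184.61082458496094), (32.055362701416016, 46.31852722167969), 72.89727020263672) [[245, 170], [253, 183], [253, 194], [215, 205], [208, 194], [206, 181], [216, 173], [237, 166]]
```

View pics/crop0.png

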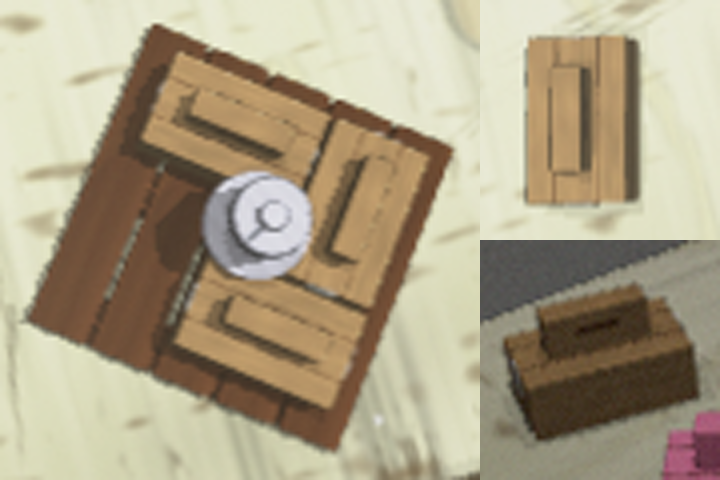

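The crop shows the slab corners at (363,176), (438,207), (409,282) and (332,250). The empty place is on its left, so slab +y points left and +x points up-right. The lone brown carton matches the last carton: it is brown, has the tab, and is not the pink one. Next I'll fit the poses with silhouettes.

```bash
cat >> h.py <<'E'
from scipy.optimize import minimize
S=4
def box(x0,x1,y0,y1,z0,z1): return np.array([[x,y,z] for x in(x0,x1) for y in(y0,y1) for z in(z0,z1)])
def cart(cx,cy,z0,long):
    o=[]
    for a,b,l,h in((.05,.03,0,.04),(.031,.009,.04,.068)):
        if long=="y": a,b=b,a
        o.append(box(cx-a,cx+a,cy-b,cy+b,z0+l,z0+h))
    return o
SLAB=[box(-.102,.102,-.102,.102,0,.015)]+cart(.052,.032,.015,"y")+cart(.032,-.052,.015,"x")+cart(-.052,-.032,.015,"y")
CART=cart(0,0,0,"x")
def place(B,p,z=0):
    c,s=np.cos(p[2]),np.sin(p[2]); return [b@np.array([[c,s,0],[-s,c,0],[0,0,1]])+[p[0],p[1],z] for b in B]
def render(n,B,roi):
    l,t,r,b=roi; im=np.zeros(((b-t)*S,(r-l)*S),np.uint8)
    for q in B:
        h=cv2.convexHull(((proj(n,q)-[l,t]+.5)*S-.5).astype(np.float32)); cv2.fillConvexPoly(im,np.round(h*16).astype(np.int32),255,shift=4)
    return cv2.resize(im,(r-l,b-t),interpolation=cv2.INTER_AREA)/255.
def brown(im,roi,lo=.5,hi=.7):
    l,t,r,b=roi; f=im[t:b,l:r].astype(float); q=f[...,2]/(f[...,0]+1); return np.clip((hi-q)/(hi-lo),0,1)
def roi_of(n,B,pad=10):
    P=proj(n,np.vstack(B)); l,t=(P.min(0)-pad).astype(int); r,b=(P.max(0)+pad).astype(int); return max(l,0),max(t,0),min(r,640),min(b,400)
def fit(B,p0,ims,z=0,ign=[],th={}):
    D={}
    for n,im in ims.items():
        roi=roi_of(n,place(B,p0,z)); w=np.ones((roi[3]-roi[1],roi[2]-roi[0]))
        if ign: w-=cv2.dilate((render(n,ign,roi)>0).astype(np.uint8),np.ones((7,7)))
        D[n]=(roi,brown(im,roi,*th.get(n,(.5,.7))),w)
    f=lambda q,ks=None: sum((np.abs(render(n,place(B,p0+q*[.001,.001,.01],z),D[n][0])-D[n][1])*D[n][2]).sum() for n in (ks or D))
    best=None
    for k in range(3):
        r=minimize(f,np.zeros(3) if best is None else best.x,method="Nelder-Mead",options=dict(initial_simplex=(0 if best is None else best.x)+np.array([[0,0,0],[6,0,0],[0,6,0],[0,0,6.]])*(1,.5,.25)[k])); best=r
    return p0+best.x*[.001,.001,.01],best.fun
def cyl(c,r,z0,z1): 
    a=np.linspace(0,2*np.pi,24); return np.array([[c[0]+r*np.cos(t),c[1]+r*np.sin(t),z] for t in a for z in(z0,z1)])
E
cat > f0.py <<'E'
from h import *
T=np.load("top0.npy"); Si=np.load("side0.npy")
for n,im,ps in(("top",T,dict(bench=(300,330-60),carton=(222,250),slab=(350,250))),("side",Si,dict(bench=(200,220),carton=(230,195),slab=(300,335)))):
    print(n,{k:(im[y,x].tolist(),round(im[y,x,2]/im[y,x,0],2)) for k,(x,y) in ps.items()})
c0=np.array([.525,-.093,np.arctan2(.182,.182*-.43)]); 
d=np.array([.655,-.04])-np.array([.473,.043]); c0[2]=np.arctan2(d[1],d[0]); print(c0)
nut=[cyl((.521,-.088),.034,.055,.135)]
for ims in({"top":T},{"side":Si},{"top":T,"side":Si}):
    print(list(ims),"slab",*fit(SLAB,c0,ims,ign=nut),"carton",*fit(CART,np.array([.462,.285,0.]),ims))
E
python3 f0.py
```

```text
top {'bench': ([220, 220, 188], np.float64(0.85)), 'carton': ([134, 112, 82], np.float64(0.61)), 'slab': ([95, 71, 52], np.float64(0.55))}
side {'bench': ([145, 141, 121], np.float64(0.83)), 'carton': ([64, 47, 27], np.float64(0.42)), 'slab': ([65, 37, 20], np.float64(0.31))}
[ 0.525     -0.093     -0.4278687]
['top'] slab [ 0.52753545 -0.08736444 -0.42081633] 1436.5741769899932 carton [0.46371762 0.29242242 0.01892175] 625.6773086887936Traceback (most recent call last):
  File "f0.py", line 9, in <module>
    print(list(ims),"slab",*fit(SLAB,c0,ims,ign=nut),"carton",*fit(CART,np.array([.462,.285,0.]),ims))
                            ~~~^^^^^^^^^^^^^^^^^^^^^
  File "h.py", line 43, in fit
    r=minimize(f,np.zeros(3) if best is None else best.x,method="Nelder-Mead",options=dict(initial_simplex=(0 if best is None else best.x)+np.array([[0,0,0],[6,0,0],[0,6,0],[0,0,6.]])*(1,.5,.25)[k])); best=r
    res = _minimize_neldermead(fun, x0, args, callback, bounds=bounds,
                               **options)
    fxr = func(xr)
    fx = function(np.copy(x), *(wrapper_args + args))
  File 
[... 389 characters left out ...]
,.001,.01],z),D[n][0])-D[n][1])*D[n][2]).sum() for n in (ks or D))
                                    ~~~~~~^^^^^^^^^^^^^^^^^^^^^^^^^^^^^^^^^^^^^^^^^^^
  File "h.py", line 28, in render
    h=cv2.convexHull(((proj(n,q)-[l,t]+.5)*S-.5).astype(np.float32)); cv2.fillConvexPoly(im,np.round(h*16).astype(np.int32),255,shift=4)
                       ~~~~^^^^^
  File "h.py", line 11, in proj
    K,d,r,t=cam(n); return cv2.projectPoints(np.array(P,float).reshape(-1,1,3),r,t,K,d)[0].reshape(-1,2)
            ~~~^^^
  File "h.py", line 4, in cam
    c=imaging.camera_info(n); return [np.array(c[k],float) for k in ("K","dist_coeffs","rvec","tvec")]
ValueError: time passes only in moves, steps and waits
```

```bash
sed -i 's/^def cam(n):/import functools\n@functools.cache\ndef cam(n):/; s/def brown(im,roi,lo=.5,hi=.7)/def brown(im,roi,lo=.63,hi=.78)/; s/th.get(n,(.5,.7))/th.get(n,(.63,.78))/' h.py
python3 f0.py; python3 -c "
from h import *; print(state()['time'])"
```

```text
top {'bench': ([220, 220, 188], np.float64(0.85)), 'carton': ([134, 112, 82], np.float64(0.61)), 'slab': ([95, 71, 52], np.float64(0.55))}
side {'bench': ([145, 141, 121], np.float64(0.83)), 'carton': ([64, 47, 27], np.float64(0.42)), 'slab': ([65, 37, 20], np.float64(0.31))}
[ 0.525     -0.093     -0.4278687]
['top'] slab [ 0.52647668 -0.08724565 -0.41696765] 276.825261861276 carton [0.46346567 0.29459545 0.02835109] 126.30725413043464
['side'] slab [ 0.52713026 -0.08614019 -0.4114196 ] 626.7356006835294 carton [ 0.46446909  0.29273659 -0.04083552] 293.3040847133832
['top', 'side'] slab [ 0.5267044  -0.08675313 -0.41123763] 921.7512783452088 carton [0.46428967 0.29391721 0.0133369 ] 430.49696068586775
0.6
```

Both cameras agree to about 1 mm: slab at (0.5267, -0.0868) with yaw -0.413, and carton at (0.464, 0.294) with yaw about 0.02. Next is a planner that converts waypoints into move units.

```bash
cat > go.py <<'E'
# usage: go.py x,y,z,yaw ...   chained calls; tracks the commanded pose in cur.json
import sys,json,numpy as np,os
cur=np.array(json.load(open("cur.json"))) if os.path.exists("cur.json") else np.array([.143,-.5565,.1985,.2516])
for a in sys.argv[1:]:
    t=np.array([float(v) for v in a.split(",")]); d=t-cur; c,s=np.cos(cur[3]),np.sin(cur[3])
    L=np.round(np.array([c*d[0]+s*d[1],s*d[0]-c*d[1],-d[2]])/.25,3); r=np.round(-d[3]/np.radians(120),3)
    rows=max(np.linalg.norm(L)*.25/.0625,abs(r)*120/10.7)
    print("linear",L.tolist(),"rotz",r,"rows>=%.1f"%rows,"BAD" if max(abs(L).max(),abs(r))>1 else "")
    w=L*.25; cur=np.array([cur[0]+c*w[0]+s*w[1],cur[1]+s*w[0]-c*w[1],cur[2]-w[2],cur[3]-r*np.radians(120)])
json.dump(cur.tolist(),open("cur.json","w")); print("end",cur.round(4))
E
python3 go.py .30,-.38,.24,.9 .40,-.15,.24,1.7 .44,.08,.22,2.5 .449,.294,.13,3.165 .449,.294,.045,3.165
```

```text
linear [0.784, -0.527, -0.166] rotz -0.31 rows>=3.8 
linear [0.97, -0.258, 0.0] rotz -0.382 rows>=4.3 
linear [0.891, 0.278, 0.08] rotz -0.382 rows>=4.3 
linear [0.483, 0.708, 0.36] rotz -0.317 rows>=3.7 
linear [0.0, 0.0, 0.34] rotz -0.0 rows>=1.4 
end [0.449  0.294  0.045  3.1649]
```

Request:
{"name": "move_arm", "arguments": {
  "linear": [
    [0.784,-0.527,-0.166],
    [0.784,-0.527,-0.166],
    [0.784,-0.527,-0.166],
    [0.784,-0.527,-0.166],
    [0.784,-0.527,-0.166]
  ],
  "rot": [
    [0,0,-0.31],
    [0,0,-0.31],
    [0,0,-0.31],
    [0,0,-0.31],
    [0,0,-0.31]
  ],
  "hand": 60,
  "force": 40
}}

```text
time: 1.23
position: [0.3022, -0.3786, 0.2411]
ee_rot: [2.823, 1.374, 0.001]
wrist_force: [-0.6, -0.2, -0.2]
finger_gap: 0.599
grip_force: 0.0
```

Request:
{"name": "move_arm", "arguments": {
  "linear": [
    [0.97,-0.258,0],
    [0.97,-0.258,0],
    [0.97,-0.258,0],
    [0.97,-0.258,0],
    [0.97,-0.258,0],
    [0.97,-0.258,0]
  ],
  "rot": [
    [0,0,-0.382],
    [0,0,-0.382],
    [0,0,-0.382],
    [0,0,-0.382],
    [0,0,-0.382],
    [0,0,-0.382]
  ]
}}

```text
time: 1.98
position: [0.4003, -0.1505, 0.2398]
ee_rot: [2.072, 2.361, -0.001]
wrist_force: [0.1, -0.4, 0.0]
finger_gap: 0.599
grip_force: 0.0
```

Request:
{"name": "move_arm", "arguments": {
  "linear": [
    [0.891,0.278,0.08],
    [0.891,0.278,0.08],
    [0.891,0.278,0.08],
    [0.891,0.278,0.08],
    [0.891,0.278,0.08],
    [0.891,0.278,0.08]
  ],
  "rot": [
    [0,0,-0.382],
    [0,0,-0.382],
    [0,0,-0.382],
    [0,0,-0.382],
    [0,0,-0.382],
    [0,0,-0.382]
  ]
}}

```text
time: 2.72
position: [0.4405, 0.0787, 0.2197]
ee_rot: [-0.993, -2.98, 0.001]
wrist_force: [-0.1, -0.3, -1.3]
finger_gap: 0.598
grip_force: 0.0
```

Request:
{"name": "move_arm", "arguments": {
  "linear": [
    [0.483,0.708,0.36],
    [0.483,0.708,0.36],
    [0.483,0.708,0.36],
    [0.483,0.708,0.36],
    [0.483,0.708,0.36],
    [0.483,0.708,0.36]
  ],
  "rot": [
    [0,0,-0.317],
    [0,0,-0.317],
    [0,0,-0.317],
    [0,0,-0.317],
    [0,0,-0.317],
    [0,0,-0.317]
  ]
}}

```text
time: 3.48
position: [0.4497, 0.2921, 0.1301]
ee_rot: [0.032, -3.141, 0.001]
wrist_force: [-0.4, 1.1, -0.5]
finger_gap: 0.599
grip_force: 0.0
```

Request:
{"name": "move_arm", "arguments": {
  "linear": [
    [0,0,0.15],
    [0,0,0.25],
    [0,0,0.34],
    [0,0,0.34]
  ],
  "rot": [
    [0,0,0],
    [0,0,0],
    [0,0,0],
    [0,0,0]
  ]
}}

```text
time: 3.98
position: [0.4488, 0.2914, 0.0445]
ee_rot: [0.032, -3.139, 0.003]
wrist_force: [0.8, 0.1, 0.1]
finger_gap: 0.6
grip_force: 0.0
```

Request:
{"name": "move_arm", "arguments": {
  "linear": [
    [0,0,0],
    [0,0,0],
    [0,0,0],
    [0,0,0],
    [0,0,0],
    [0,0,0],
    [0,0,0]
  ],
  "rot": [
    [0,0,0],
    [0,0,0],
    [0,0,0],
    [0,0,0],
    [0,0,0],
    [0,0,0],
    [0,0,0]
  ],
  "hand": 0,
  "force": 40
}}

```text
time: 4.85
position: [0.4491, 0.2937, 0.0449]
ee_rot: [0.037, -3.141, 0.0]
wrist_force: [1.0, 0.2, -0.3]
finger_gap: 0.003
grip_force: 0.0
```

```bash
python3 go.py .449,.294,.125,3.165 .47,.06,.125,2.7286; python3 - <<'E'
from h import *
s=state(); print(s["position"].round(4) if hasattr(s["position"],"round") else s["position"],s["finger_gap"],s["wrist_force"],s["torque"])
for n in("side","top"):
    im=imaging.grab_frame(n); cv2.imwrite(f"pics/{n}1.png",im[:,:,::-1])
    if n=="side": cv2.imwrite("pics/s1crop.png",cv2.resize(im[110:240,140:320],None,fx=3,fy=3)[:,:,::-1])
E
```

```text
linear [0.0, 0.0, -0.32] rotz -0.0 rows>=1.3 
linear [-0.062, -0.938, 0.0] rotz 0.208 rows>=3.8 
end [0.47   0.0599 0.125  2.7293]
[0.4491 0.2937 0.0449] 0.0027570664100115424 [ 0.99697015  0.18257677 -0.29731231] [-0.00184544 -0.00986784 -0.00808796]
```

View pics/s1crop.png

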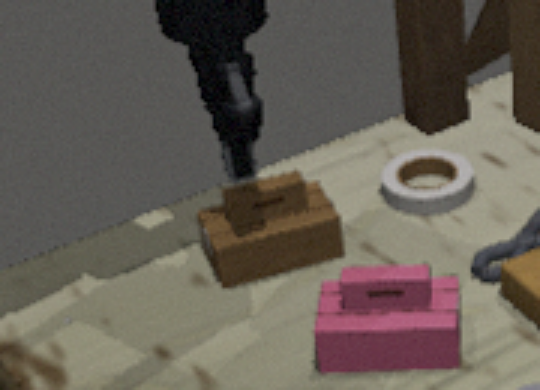

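```bash
python3 - <<'E'
from h import *
s=state(); p=np.array(s["position"])
for n in("top","side"):
    im=cv2.imread(f"pics/{n}1.png"); print(n,"tcp px",proj(n,p).round(1))
    print(fit(CART,np.array([.4643,.294,.02]),{n:im[:,:,::-1]}))
    B=place(CART,[.4643,.294,.02])
    o=cv2.resize(im,None,fx=4,fy=4,interpolation=cv2.INTER_CUBIC)
    for b in B:
        q=(proj(n,b)*4+1.5).round().astype(int)
        for i in range(8):
            for j in(1,2,4):
                if not i&j: cv2.line(o,tuple(map(int,q[i])),tuple(map(int,q[i|j])),(0,255,0),1)
    t=(proj(n,p)[0]*4).astype(int); cv2.circle(o,tuple(map(int,t)),4,(0,0,255),-1)
    c=[229,255] if n=="top" else [231,180]
    globals()[n]=o[4*c[1]-180:4*c[1]+180,4*c[0]-180:4*c[0]+180]
cv2.imwrite("pics/ov1.png",np.hstack([top,side]))
E
```

```text
top tcp px [[228.1 260.5]]
(array([0.46315993, 0.29197349, 0.05675177]), np.float64(578.8725518524899))
side tcp px [[222. 180.]]
(array([ 0.46397013,  0.29272868, -0.02927939]), np.float64(320.59503573780427))
```

View pics/ov1.png

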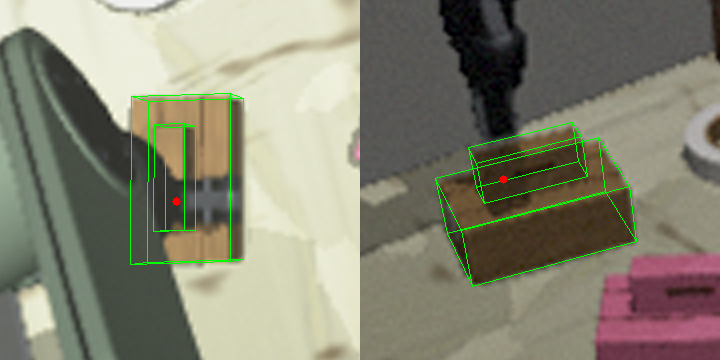

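```bash
python3 - <<'E'
from h import *
t=imaging.grab_frame("top"); s=imaging.grab_frame("side"); print(state()["finger_gap"],state()["grip_force"])
a=cv2.resize(t[225:290,195:260],(520,520),interpolation=cv2.INTER_CUBIC)[:, :400]
b=cv2.resize(s[120:210,195:260],(376,520),interpolation=cv2.INTER_CUBIC)
im=np.hstack([a,b]); im=(255*(im/255.)**.6).astype(np.uint8); print(im.shape); cv2.imwrite("pics/raw2.png",im[:,:,::-1])
E
```

```text
0.0009126501597140908 0.0
(520, 776, 3)
```

View pics/raw2.png

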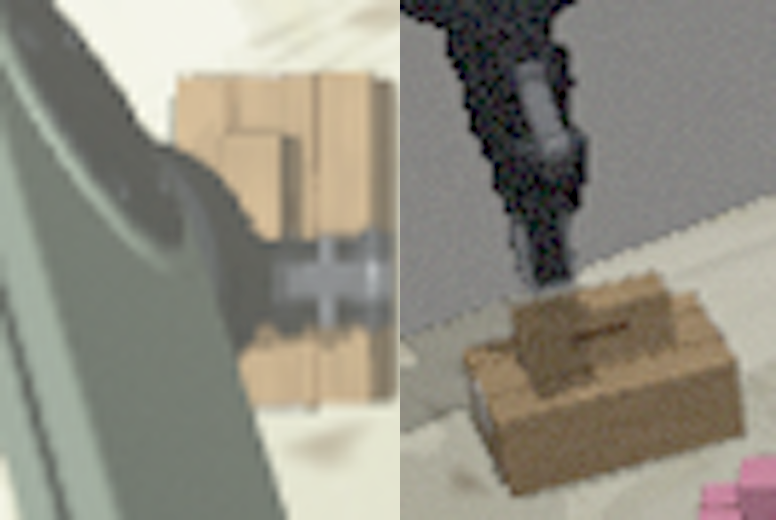

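The side picture shows the shut fingertips ending at the top edge of the tab, about (220,170), so they are either above it or behind it. I'll lift 60 mm and compare the tip with its projected position.

Request:
{"name": "move_arm", "arguments": {
  "linear": [
    [0,0,-0.12],
    [0,0,-0.24],
    [0,0,-0.24],
    [0,0,-0.24]
  ],
  "rot": [
    [0,0,0],
    [0,0,0],
    [0,0,0],
    [0,0,0]
  ]
}}

```text
time: 5.55
position: [0.4486, 0.2933, 0.1043]
ee_rot: [0.037, -3.14, 0.001]
wrist_force: [-0.2, 0.1, -0.6]
finger_gap: 0.0
grip_force: 0.0
```

```bash
python3 - <<'E'
from h import *
st=state(); p=np.array(st["position"]); print(p,st["finger_gap"])
s=imaging.grab_frame("side"); t=imaging.grab_frame("top")
q=proj("side",p)[0]; print(q,proj("top",p)[0])
g=s.sum(2)/3
for v in range(int(q[1])-25,int(q[1])+22,2): print(v,g[v,int(q[0])-9:int(q[0])+10].astype(int).tolist())
a=cv2.resize(s[90:215,190:280],(540,600)[::1][0:1]*1+(600,) if 0 else (432,600),interpolation=cv2.INTER_CUBIC)
k=np.array([600/125]*2); c=((q-[190,90])*k).astype(int); cv2.circle(a,tuple(map(int,c)),3,(255,0,0),-1)
a=(255*(a/255.)**.6).astype(np.uint8); cv2.imwrite("pics/lift.png",a[:,:,::-1])
E
```

```text
[0.44861251 0.29331428 0.10434318] 0.0003957833813933409
[217.89502374 158.27105175] [221.98827003 260.51885565]
133 [74, 19, 6, 10, 7, 8, 2, 10, 5, 12, 34, 70, 80, 90, 84, 87, 85, 87, 82]
135 [74, 41, 61, 49, 12, 1, 3, 8, 13, 1, 20, 41, 66, 86, 85, 86, 86, 83, 84]
137 [83, 65, 49, 55, 21, 12, 8, 17, 12, 13, 16, 42, 69, 89, 83, 86, 86, 88, 81]
139 [88, 73, 52, 59, 47, 17, 19, 0, 12, 12, 3, 48, 81, 89, 86, 86, 85, 89, 85]
141 [90, 73, 33, 60, 52, 17, 10, 14, 16, 5, 15, 29, 50, 68, 87, 88, 85, 85, 87]
143 [82, 87, 69, 42, 56, 25, 11, 19, 16, 11, 8, 20, 49, 81, 84, 86, 83, 85, 83]
145 [83, 88, 80, 69, 59, 46, 7, 2, 2, 16, 22, 25, 40, 71, 84, 87, 86, 83, 87]
147 [81, 84, 88, 87, 72, 53, 54, 49, 41, 53, 84, 81, 79, 90, 82, 84, 88, 83, 85]
149 [86, 84, 83, 88, 88, 87, 82, 85, 90, 83, 87, 85, 89, 86, 84, 87, 82, 88, 90]
151 [89, 84, 87, 89, 83, 88, 85, 86, 83, 88, 86, 88, 84, 85, 87, 85, 84, 88, 85]
153 [86, 85, 83, 84, 87, 90, 84, 88, 85, 83, 89, 86, 88, 85, 87, 84, 83, 88, 83]
155 [87, 87, 86, 85, 84, 88, 84, 85, 87, 85, 86, 81, 88, 83, 84, 91, 85, 86, 85]
157 [85, 85, 82, 85, 86, 87, 82,
[... 241 characters left out ...]
5, 87, 83, 85, 84, 90, 88, 87, 84, 82, 86, 83, 88]
165 [81, 89, 81, 88, 84, 85, 86, 84, 84, 88, 86, 88, 84, 84, 86, 84, 88, 85, 85]
167 [85, 87, 84, 84, 86, 85, 85, 88, 83, 85, 88, 85, 87, 87, 79, 68, 94, 87, 85]
169 [85, 90, 86, 86, 87, 89, 86, 88, 86, 77, 70, 92, 90, 86, 101, 93, 98, 87, 88]
171 [84, 83, 86, 84, 75, 71, 95, 89, 85, 89, 77, 84, 76, 66, 61, 72, 88, 87, 90]
173 [65, 93, 92, 94, 98, 83, 53, 54, 54, 50, 51, 48, 60, 53, 57, 54, 59, 75, 82]
175 [93, 93, 94, 92, 94, 83, 60, 38, 46, 41, 46, 49, 53, 49, 50, 45, 39, 48, 49]
177 [96, 96, 92, 95, 100, 91, 65, 35, 41, 40, 39, 42, 43, 33, 40, 42, 45, 37, 40]
179 [95, 93, 79, 94, 91, 80, 52, 38, 37, 39, 49, 36, 40, 44, 47, 53, 42, 37, 45]
```

View pics/lift.png

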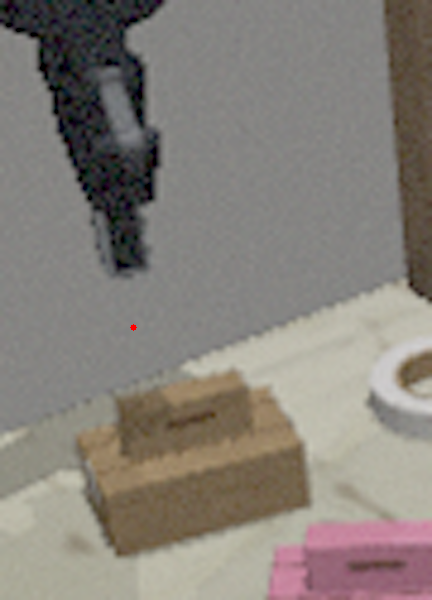

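The lifted view shows the shut tip at about row 147, while the reported TCP projects to row 158. So the real fingertips sit about 30 mm higher than the reported TCP, which is why they closed above the tab. I'll descend lower, slowly, and grip again.

```bash
echo "[0.449,0.294,0.105,3.1649]">cur.json; python3 go.py .449,.294,.016,3.165
```

```text
linear [-0.0, 0.0, 0.356] rotz -0.0 rows>=1.4 
end [0.449  0.294  0.016  3.1649]
```

Request:
{"name": "move_arm", "arguments": {
  "linear": [
    [0,0,0],
    [0,0,0.1],
    [0,0,0.2],
    [0,0,0.26],
    [0,0,0.29],
    [0,0,0.32]
  ],
  "rot": [
    [0,0,0],
    [0,0,0],
    [0,0,0],
    [0,0,0],
    [0,0,0],
    [0,0,0]
  ],
  "hand": 60
}}

```text
time: 6.4
position: [0.4496, 0.2939, 0.025]
ee_rot: [-0.037, 3.14, 0.001]
wrist_force: [-0.7, -0.5, -0.5]
finger_gap: 0.601
grip_force: 0.0
```

Request:
{"name": "move_arm", "arguments": {
  "linear": [
    [0,0,0.012],
    [0,0,0.024],
    [0,0,0.036],
    [0,0,0.036]
  ],
  "rot": [
    [0,0,0],
    [0,0,0],
    [0,0,0],
    [0,0,0]
  ]
}}

```text
time: 6.9
position: [0.4491, 0.2936, 0.0159]
ee_rot: [0.037, -3.141, 0.0]
wrist_force: [-0.7, 0.5, 0.3]
finger_gap: 0.601
grip_force: 0.0
```

Request:
{"name": "move_arm", "arguments": {
  "linear": [
    [0,0,0],
    [0,0,0],
    [0,0,0],
    [0,0,0],
    [0,0,0],
    [0,0,0],
    [0,0,0]
  ],
  "rot": [
    [0,0,0],
    [0,0,0],
    [0,0,0],
    [0,0,0],
    [0,0,0],
    [0,0,0],
    [0,0,0]
  ],
  "hand": 0
}}

```text
time: 7.78
position: [0.4493, 0.2938, 0.0162]
ee_rot: [-0.037, 3.141, 0.0]
wrist_force: [-0.3, -0.4, 3.7]
finger_gap: 0.199
grip_force: 42.4
```

Gripped, but low: there is a 3.7 N upward push from the body top. I'll regrip 7 mm higher so the gripper body clears the nut head, then lift.

Request:
{"name": "move_arm", "arguments": {
  "linear": [
    [0,0,0],
    [0,0,0],
    [0,0,0],
    [0,0,-0.028],
    [0,0,-0.028]
  ],
  "rot": [
    [0,0,0],
    [0,0,0],
    [0,0,0],
    [0,0,0],
    [0,0,0]
  ],
  "hand": 50
}}

```text
time: 8.4
position: [0.4496, 0.294, 0.0237]
ee_rot: [-0.037, 3.14, 0.001]
wrist_force: [-0.8, -0.0, 0.3]
finger_gap: 0.5
grip_force: 0.0
```

Request:
{"name": "move_arm", "arguments": {
  "linear": [
    [0,0,0],
    [0,0,0],
    [0,0,0],
    [0,0,0],
    [0,0,0],
    [0,0,0]
  ],
  "rot": [
    [0,0,0],
    [0,0,0],
    [0,0,0],
    [0,0,0],
    [0,0,0],
    [0,0,0]
  ],
  "hand": 0,
  "force": 40
}}

```text
time: 9.15
position: [0.4492, 0.2938, 0.0231]
ee_rot: [-0.037, 3.141, 0.0]
wrist_force: [-0.5, 1.1, 3.9]
finger_gap: 0.196
grip_force: 42.7
```

Request:
{"name": "move_arm", "arguments": {
  "linear": [
    [0,0,-0.08],
    [0,0,-0.2],
    [0,0,-0.32],
    [0,0,-0.32]
  ],
  "rot": [
    [0,0,0],
    [0,0,0],
    [0,0,0],
    [0,0,0]
  ]
}}

```text
time: 9.65
position: [0.4503, 0.294, 0.1043]
ee_rot: [-0.037, 3.138, 0.002]
wrist_force: [-0.0, 0.4, -2.5]
finger_gap: 0.196
grip_force: 42.2
```

```bash
python3 - <<'E'
from h import *
st=state(); p=np.array(st["position"]); print(p,st["finger_gap"],st["wrist_force"])
t=imaging.grab_frame("top"); s=imaging.grab_frame("side"); np.save("s2.npy",s); np.save("t2.npy",t)
for z in (.076,.080,.084): print(z,fit(CART,np.array([.464,.294,.02]),{"side":s},z=z))
E
```

```text
[0.45026382 0.29404326 0.10427116] 0.19557586959442483 [-0.00290108  0.36689131 -2.50474454]
0.076 (array([ 0.46526809,  0.29867027, -0.01673374]), np.float64(232.36382200150558))
0.08 (array([ 0.46401564,  0.29203469, -0.0326229 ]), np.float64(257.5815241250901))
0.084 (array([ 0.46277219,  0.2850745 , -0.04847782]), np.float64(280.11343143346795))
```

Carton held (2.5 N, gap 0.196). Next I carry it above the pre-place point.

```bash
echo "[0.449,0.294,0.103,3.1649]">cur.json; python3 go.py .48,.14,.143,2.95 .5153,.0044,.12,2.7286 .5153,.0044,.06,2.7286
```

```text
linear [-0.11, -0.619, -0.16] rotz 0.103 rows>=2.6 
linear [-0.242, -0.505, 0.092] rotz 0.105 rows>=2.3 
linear [0.0, -0.0, 0.24] rotz 0.0 rows>=1.0 
end [0.5153 0.0044 0.06   2.7293]
```

Request:
{"name": "move_arm", "arguments": {
  "linear": [
    [0,0,-0.16],
    [-0.03,-0.15,-0.16],
    [-0.06,-0.33,-0.16],
    [-0.09,-0.5,-0.16],
    [-0.11,-0.619,-0.16]
  ],
  "rot": [
    [0,0,0],
    [0,0,0.025],
    [0,0,0.055],
    [0,0,0.08],
    [0,0,0.103]
  ]
}}

```text
time: 10.38
position: [0.4791, 0.1375, 0.1409]
ee_rot: [-0.305, -3.123, 0.003]
wrist_force: [-0.4, -0.1, -1.6]
finger_gap: 0.199
grip_force: 42.1
```

Request:
{"name": "move_arm", "arguments": {
  "linear": [
    [-0.07,-0.15,0],
    [-0.14,-0.3,0],
    [-0.2,-0.42,0.04],
    [-0.242,-0.505,0.092],
    [-0.242,-0.505,0.092],
    [-0.242,-0.505,0.092]
  ],
  "rot": [
    [0,0,0.03],
    [0,0,0.06],
    [0,0,0.09],
    [0,0,0.105],
    [0,0,0.105],
    [0,0,0.105]
  ]
}}

```text
time: 11.12
position: [0.5148, 0.0046, 0.1191]
ee_rot: [-0.642, -3.073, 0.0]
wrist_force: [-0.8, 1.3, -1.6]
finger_gap: 0.195
grip_force: 42.1
```

Request:
{"name": "move_arm", "arguments": {
  "linear": [
    [0,0,0.06],
    [0,0,0.12],
    [0,0,0.18],
    [0,0,0.24],
    [0,0,0.24],
    [0,0,0.24]
  ],
  "rot": [
    [0,0,0],
    [0,0,0],
    [0,0,0],
    [0,0,0],
    [0,0,0],
    [0,0,0]
  ]
}}

```text
time: 11.88
position: [0.5159, 0.0041, 0.0601]
ee_rot: [0.643, 3.075, 0.0]
wrist_force: [-0.8, 0.3, -1.9]
finger_gap: 0.195
grip_force: 42.1
```

```bash
python3 - <<'E'
from h import *
st=state(); p=np.array(st["position"]); print(p,st["finger_gap"],st["wrist_force"],st["ee_rot"])
s=imaging.grab_frame("side"); t=imaging.grab_frame("top"); np.save("s3.npy",s); np.save("t3.npy",t)
SL=np.array([.5267,-.0868,-.413])
o=[]
for n,im in(("side",s),("top",t)):
    o_=cv2.resize(im,None,fx=3,fy=3,interpolation=cv2.INTER_CUBIC); o_=(255*(o_/255.)**.7).astype(np.uint8)
    for B,col in((place(SLAB,SL),(255,255,0)),(place(CART,[.5291,-.0016,-.413],.037),(0,255,0))):
        for b in B:
            q=(proj(n,b)*3+1).round().astype(int)
            for i in range(8):
                for j in(1,2,4):
                    if not i&j: cv2.line(o_,tuple(map(int,q[i])),tuple(map(int,q[i|j])),col,1)
    c=[320,280] if n=="side" else [375,225]
    o.append(o_[3*c[1]-225:3*c[1]+225,3*c[0]-195:3*c[0]+195])
cv2.imwrite("pics/ov3.png",np.hstack(o)[:,:,::-1])
E
```

```text
[0.51591541 0.00408149 0.06014679] 0.19511855658448946 [-0.82308856  0.29250837 -1.90837023] [6.42705390e-01 3.07454409e+00 6.40683413e-06]
```

View pics/ov3.png

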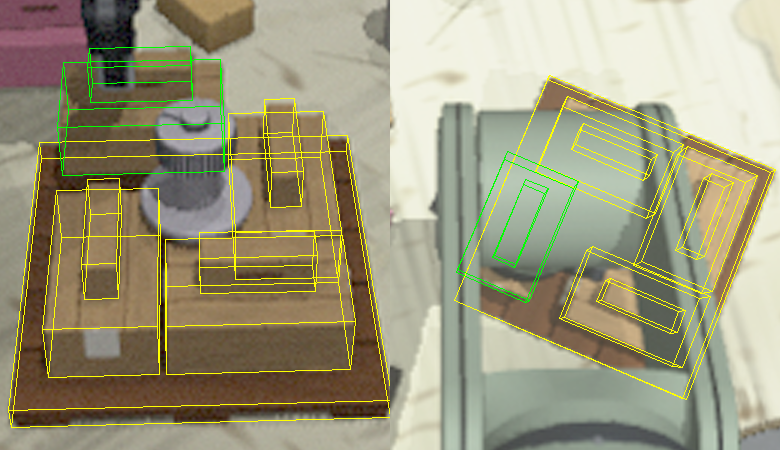

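The model outlines of the slab, cartons and held carton coincide with the picture, with the carton body at side crop (60-225, 60-175) inside the green box. Setting it down.

Request:
{"name": "move_arm", "arguments": {
  "linear": [
    [0,0,0.03],
    [0,0,0.06],
    [0,0,0.075],
    [0,0,0.084],
    [0,0,0.084]
  ],
  "rot": [
    [0,0,0],
    [0,0,0],
    [0,0,0],
    [0,0,0],
    [0,0,0]
  ]
}}

```text
time: 12.6
position: [0.5155, 0.0041, 0.0388]
ee_rot: [-0.643, -3.075, 0.0]
wrist_force: [-0.2, 0.0, -2.6]
finger_gap: 0.197
grip_force: 42.2
```

Request:
{"name": "move_arm", "arguments": {
  "linear": [
    [0,0,0.004],
    [0,0,0.008],
    [0,0,0.008]
  ],
  "rot": [
    [0,0,0],
    [0,0,0],
    [0,0,0]
  ]
}}

```text
time: 12.98
position: [0.5159, 0.0043, 0.0381]
ee_rot: [0.643, 3.074, 0.001]
wrist_force: [-1.3, 1.4, 6.1]
finger_gap: 0.197
grip_force: 43.0
```

Request:
{"name": "move_arm", "arguments": {
  "linear": [
    [0,-0.01,-0.003],
    [0,-0.02,-0.003],
    [0,-0.03,-0.003],
    [0,-0.04,-0.003],
    [0,-0.05,-0.003],
    [0,-0.06,-0.003],
    [0,-0.06,-0.003]
  ],
  "rot": [
    [0,0,0],
    [0,0,0],
    [0,0,0],
    [0,0,0],
    [0,0,0],
    [0,0,0],
    [0,0,0]
  ]
}}

```text
time: 13.85
position: [0.5101, -0.0099, 0.0381]
ee_rot: [0.643, 3.074, 0.0]
wrist_force: [2.4, 2.5, 4.5]
finger_gap: 0.189
grip_force: 43.0
```

Request:
{"name": "move_arm", "arguments": {
  "linear": [
    [0,-0.01,0],
    [0,-0.02,0],
    [0,-0.03,0],
    [0,-0.04,0],
    [0,-0.044,0],
    [0,-0.044,0]
  ],
  "rot": [
    [0,0,0],
    [0,0,0],
    [0,0,0],
    [0,0,0],
    [0,0,0],
    [0,0,0]
  ]
}}

```text
time: 14.6
position: [0.5055, -0.0196, 0.0382]
ee_rot: [0.643, 3.074, 0.001]
wrist_force: [1.0, 3.8, 6.5]
finger_gap: 0.197
grip_force: 43.1
```

```bash
python3 - <<'E'
from h import *
st=state(); p=np.array(st["position"]); print(p,st["finger_gap"],st["wrist_force"],st["torque"])
s=imaging.grab_frame("side"); np.save("s4.npy",s)
SL=np.array([.5267,-.0868,-.413])
R=np.array([[np.cos(SL[2]),-np.sin(SL[2])],[np.sin(SL[2]),np.cos(SL[2])]])
tcp=R.T@(p[:2]-SL[:2]); print("tcp in slab",tcp)
o=cv2.resize(s[220:350,255:385],None,fx=4.6,fy=4.6,interpolation=cv2.INTER_CUBIC); o=(255*(o/255.)**.6).astype(np.uint8)
for b in place(cart(-.032,.053,.015,"x"),SL):
    q=((proj("side",b)-[255,220]+.5)*4.6).round().astype(int)
    for i in range(8):
        for j in(1,2,4):
            if not i&j: cv2.line(o,tuple(map(int,q[i])),tuple(map(int,q[i|j])),(0,255,0),1)
cv2.imwrite("pics/ov4.png",o[:,:,::-1])
E
```

```text
[ 0.50554228 -0.01963267  0.03818062] 0.19684776208198917 [1.04243854 3.79795238 6.51576527] [ 0.63483801 -0.22777823  0.01029198]
tcp in slab [-0.046337    0.05302812]
```

View pics/ov4.png

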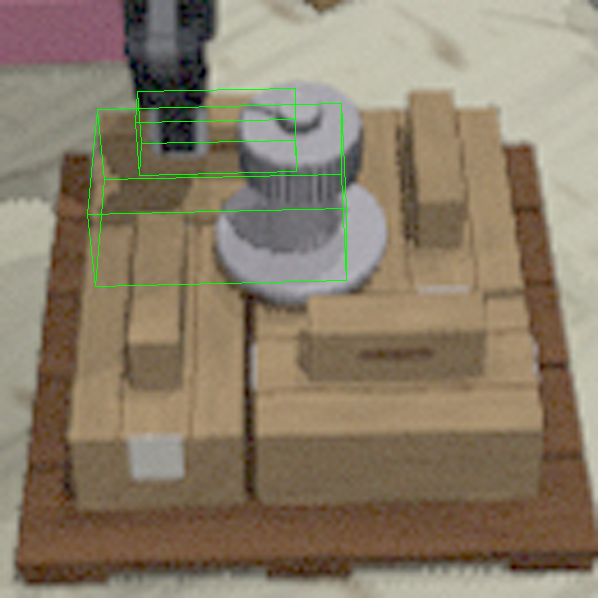

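The carton is under the flange, aligned with the green outline, and the neighbours are undisturbed (gap between left and front cartons at crop x≈250). I'll trim it 1 mm further in, ease the pressure, and compute the fingertip height from this picture (tip edge at pixel ≈(294,253)).

Request:
{"name": "move_arm", "arguments": {
  "linear": [
    [0.001,-0.002,0],
    [0.002,-0.004,0],
    [0.002,-0.004,0],
    [0.002,-0.004,-0.003],
    [0.002,-0.004,-0.003]
  ],
  "rot": [
    [0,0,0],
    [0,0,0],
    [0,0,0],
    [0,0,0],
    [0,0,0]
  ]
}}

```text
time: 15.28
position: [0.5036, -0.0209, 0.0381]
ee_rot: [-0.642, -3.074, 0.002]
wrist_force: [0.8, 0.1, 1.4]
finger_gap: 0.196
grip_force: 42.5
```

Request:
{"name": "move_arm", "arguments": {
  "linear": [
    [0,0,0],
    [0,0,0],
    [0,0,0],
    [0,0,0]
  ],
  "rot": [
    [0,0,0],
    [0,0,0],
    [0,0,0],
    [0,0,0]
  ],
  "hand": 38
}}

```text
time: 15.78
position: [0.5041, -0.0205, 0.0384]
ee_rot: [-0.643, -3.075, 0.0]
wrist_force: [-0.6, 0.0, -0.6]
finger_gap: 0.378
grip_force: 0.0
```

Request:
{"name": "move_arm", "arguments": {
  "linear": [
    [0,0,-0.06],
    [0,0,-0.16],
    [0,0,-0.3],
    [0,0,-0.45],
    [0,0,-0.45]
  ],
  "rot": [
    [0,0,0],
    [0,0,0],
    [0,0,0],
    [0,0,0],
    [0,0,0]
  ]
}}

```text
time: 16.4
position: [0.5067, -0.0206, 0.1551]
ee_rot: [0.641, 3.067, 0.002]
wrist_force: [-0.4, 0.0, -0.0]
finger_gap: 0.379
grip_force: 0.0
```

```bash
python3 - <<'E'
from h import *
SL=np.array([.5267,-.0868,-.413]); c,s_=np.cos(SL[2]),np.sin(SL[2])
w=lambda x,y,z:[SL[0]+c*x-s_*y,SL[1]+s_*x+c*y,z]
for y in(.030,.036,.042): print(y,[(z,proj("side",w(-.046,y,z))[0].round(1).tolist()) for z in(.055,.06,.065,.07)])
st=state(); print(st["position"],st["wrist_force"])
t=imaging.grab_frame("top"); s=imaging.grab_frame("side"); np.save("t5.npy",t); np.save("s5.npy",s)
for n in("top","side"):
    for m in nets.masks_of(n,"nut_grip")[:2]: print(n,m["conf"],m["box"])
# tips in the side picture against the tab / bench: bright-difference column
p=np.array(st["position"]); q=proj("side",p)[0]; print("tcp px",q)
print([(z,proj("side",w(0,0,z))[0].round(1).tolist()) for z in(.1,.11,.118,.122,.126,.131)])
FULL=SLAB+cart(-.032,.052,.015,"x")
print(fit(FULL,SL,{"side":s},ign=[cyl(SL[:2],.034,.055,.135)]))
E
```

```text
0.03 [(0.055, [293.9, 262.8]), (0.06, [293.8, 260.8]), (0.065, [293.6, 258.8]), (0.07, [293.5, 256.7])]
0.036 [(0.055, [294.0, 260.4]), (0.06, [293.9, 258.4]), (0.065, [293.7, 256.4]), (0.07, [293.6, 254.4])]
0.042 [(0.055, [294.1, 258.1]), (0.06, [294.0, 256.1]), (0.065, [293.8, 254.0]), (0.07, [293.7, 252.0])]
[ 0.50666638 -0.02056051  0.15506671] [-0.43170138  0.02744149 -0.02751779]
side 0.85 [305.1, 237.9, 338.8, 286.2]
tcp px [292.15075904 210.94330434]
[(0.1, [319.6, 255.8]), (0.11, [319.6, 251.4]), (0.118, [319.5, 247.8]), (0.122, [319.5, 246.0]), (0.126, [319.5, 244.2]), (0.131, [319.4, 241.9])]
(array([ 0.52719432, -0.08614655, -0.41320315]), np.float64(750.2582081912867))
```

```bash
echo "[0.504,-0.0201,0.151,2.7293]">cur.json; python3 go.py .527,-.0865,.15,3.81 .527,-.0865,.055,3.81; python3 - <<'E'
from h import *
s=state(); print(s["position"],s["joints"],s["time"])
E
```

```text
linear [-0.191, -0.206, 0.004] rotz -0.516 rows>=5.8 
linear [0.001, 0.0, 0.38] rotz 0.0 rows>=1.5 
end [ 0.5269 -0.0866  0.055   3.81  ]
[ 0.50342519 -0.020363    0.15031251] [-6.31757366e-02  2.47164174e-01  1.79747207e+00 -1.25577042e-04
  1.09877258e+00 -1.22182782e+00] 16.6
```

Request:
{"name": "move_arm", "arguments": {
  "linear": [
    [-0.05,-0.05,0],
    [-0.1,-0.1,0],
    [-0.14,-0.15,0],
    [-0.191,-0.206,0.004],
    [-0.191,-0.206,0.004],
    [-0.191,-0.206,0.004],
    [-0.191,-0.206,0.004],
    [-0.191,-0.206,0.004]
  ],
  "rot": [
    [0,0,-0.08],
    [0,0,-0.16],
    [0,0,-0.24],
    [0,0,-0.32],
    [0,0,-0.4],
    [0,0,-0.48],
    [0,0,-0.516],
    [0,0,-0.516]
  ],
  "hand": 64
}}

```text
time: 17.6
position: [0.5267, -0.0866, 0.1489]
ee_rot: [1.029, -2.966, -0.002]
wrist_force: [-0.2, -0.4, -1.1]
finger_gap: 0.641
grip_force: 0.0
```

```bash
python3 - <<'E'
from h import *
s=state(); print(s["position"],s["joints"],s["time"],s["ee_rot"])
SL=np.array([.5267,-.0868,-.413])
o=[]
for n,c,k in(("side",[320,265],4),("top",[375,225],3)):
    im=imaging.grab_frame(n); np.save(n+"6.npy",im)
    hw=(380 if n=="side" else 400)//2//k; y0,x0=c[1]-75,c[0]-hw
    o_=cv2.resize(im[y0-10:y0+140,x0:x0+2*hw],None,fx=k,fy=k,interpolation=cv2.INTER_CUBIC)
    o_=(255*(o_/255.)**.6).astype(np.uint8)
    for b in place(cart(-.032,.052,.015,"x"),SL):
        q=((proj(n,b)-[x0,y0-10]+.5)*k).round().astype(int)
        for i in range(8):
            for j in(1,2,4):
                if not i&j: cv2.line(o_,tuple(map(int,q[i])),tuple(map(int,q[i|j])),(0,255,0),1)
    o.append(np.pad(o_,((0,600-o_.shape[0]),(0,0),(0,0))))
cv2.imwrite("pics/ov6.png",np.hstack(o)[:,:,::-1]); print(np.hstack(o).shape)
E
```

```text
[ 0.52668589 -0.08662573  0.14886323] [-1.84522023e-01  2.94014932e-01  1.73412306e+00 -6.52960901e-05
  1.11596264e+00 -2.42288036e+00] 17.6 [ 1.02856055e+00 -2.96610823e+00 -1.87036586e-03]
(600, 772, 3)
```

View pics/ov6.png

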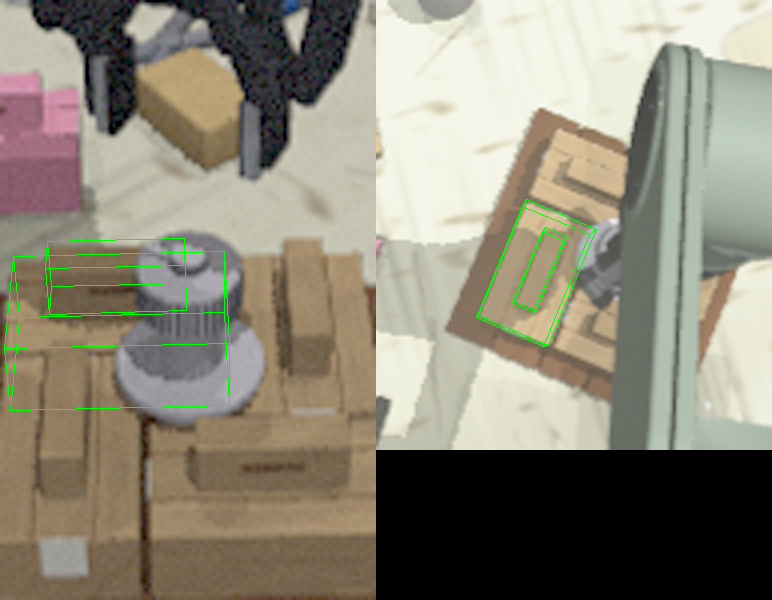

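The last carton coincides with its place in both views: side crop (10-228, 250-410) and top crop (478-596, 200-347). The fingers straddle the nut axis, with tips about 35 mm above the reported TCP. Descending and gripping.

Request:
{"name": "move_arm", "arguments": {
  "linear": [
    [0,0,0.1],
    [0,0,0.2],
    [0,0,0.28],
    [0,0,0.34],
    [0,0,0.38],
    [0,0,0.38]
  ],
  "rot": [
    [0,0,0],
    [0,0,0],
    [0,0,0],
    [0,0,0],
    [0,0,0],
    [0,0,0]
  ]
}}

```text
time: 18.45
position: [0.5271, -0.0867, 0.0545]
ee_rot: [1.03, -2.967, -0.001]
wrist_force: [-0.0, 0.3, -0.7]
finger_gap: 0.64
grip_force: 0.0
```

Request:
{"name": "move_arm", "arguments": {
  "linear": [
    [0,0,0],
    [0,0,0],
    [0,0,0],
    [0,0,0],
    [0,0,0]
  ],
  "rot": [
    [0,0,0],
    [0,0,0],
    [0,0,0],
    [0,0,0],
    [0,0,0]
  ],
  "hand": 0,
  "force": 60
}}

```text
time: 19.08
position: [0.5277, -0.0867, 0.0556]
ee_rot: [-1.03, 2.967, -0.001]
wrist_force: [-1.2, 2.4, 5.2]
finger_gap: 0.498
grip_force: 60.6
```

```bash
python3 - <<'E'
from h import *
s=state(); print(s["position"],s["joints"],s["finger_gap"],s["wrist_force"],s["torque"])
E
```

```text
[ 0.52772786 -0.08671223  0.05555549] [-1.84382141e-01  3.90265963e-01  1.85775986e+00  3.93758659e-05
  8.92548282e-01 -2.42374123e+00] 0.4979010629575115 [-1.24788222  2.41730303  5.23024598] [ 0.18966857  0.18426369 -0.00987006]
```

Request:
{"name": "move_arm", "arguments": {
  "linear": [
    [0,0,0.0013],
    [0,0,0.0026],
    [0,0,0.0039],
    [0,0,0.0052],
    [0,0,0.0065],
    [0,0,0.0078],
    [0,0,0.0091],
    [0,0,0.0104],
    [0,0,0.0117],
    [0,0,0.013],
    [0,0,0.0143],
    [0,0,0.0156]
  ],
  "rot": [
    [0,0,0.07],
    [0,0,0.14],
    [0,0,0.21],
    [0,0,0.28],
    [0,0,0.35],
    [0,0,0.42],
    [0,0,0.49],
    [0,0,0.56],
    [0,0,0.63],
    [0,0,0.7],
    [0,0,0.77],
    [0,0,0.84]
  ]
}}

```text
time: 20.58
position: [0.527, -0.0884, 0.0516]
ee_rot: [1.634, 2.682, -0.005]
wrist_force: [-2.4, -4.6, 7.0]
finger_gap: 0.499
grip_force: 61.0
```

```bash
cat > st.py <<'E'
from h import *
s=state(); r=np.array(s["ee_rot"]); print(round(float(s["time"]),2),"pos",np.round(s["position"],4),"yaw",round(float(2*np.arctan2(r[1],r[0])%(2*np.pi)),4),"j6",round(float(s["joints"][5]),3),"gap",round(float(s["finger_gap"]),3),"F",np.round(s["wrist_force"],1),"T",np.round(s["torque"],3))
E
python3 st.py
```

```text
20.57 pos [ 0.527  -0.0884  0.0516] yaw 2.0475 j6 -0.66 gap 0.499 F [-2.4 -4.6  7. ] T [-0.801  0.588  0.088]
```

Request:
{"name": "move_arm", "arguments": {
  "linear": [
    [0,0,0.001],
    [0,0,0.002],
    [0,0,0.003],
    [0,0,0.003]
  ],
  "rot": [
    [0,0,0.05],
    [0,0,0.1],
    [0,0,0.15],
    [0,0,0.15]
  ]
}}

```text
time: 21.08
position: [0.5267, -0.0884, 0.0509]
ee_rot: [2.029, 2.398, -0.005]
wrist_force: [-3.8, -4.4, 7.2]
finger_gap: 0.496
grip_force: 61.0
```

```bash
python3 st.py
```

```text
21.07 pos [ 0.5267 -0.0884  0.0509] yaw 1.7371 j6 -0.35 gap 0.496 F [-3.8 -4.4  7.2] T [-0.784  0.714 -0.075]
```

Request:
{"name": "move_arm", "arguments": {
  "linear": [
    [0,0,0.001],
    [0,0,0.002],
    [0,0,0.003],
    [0,0,0.003]
  ],
  "rot": [
    [0,0,0.05],
    [0,0,0.1],
    [0,0,0.15],
    [0,0,0.15]
  ]
}}

```text
time: 21.58
position: [0.5263, -0.0882, 0.0501]
ee_rot: [2.379, 2.051, -0.005]
wrist_force: [-4.0, -3.5, 8.5]
finger_gap: 0.504
grip_force: 61.1
```

```bash
python3 st.py
```

```text
21.57 pos [ 0.5263 -0.0882  0.0501] yaw 1.4228 j6 -0.035 gap 0.504 F [-4.  -3.5  8.5] T [-0.715  0.8   -0.083]
```

Request:
{"name": "move_arm", "arguments": {
  "linear": [
    [0,0,0.0008],
    [0,0,0.0016],
    [0,0,0.0024],
    [0,0,0.0024]
  ],
  "rot": [
    [0,0,0.05],
    [0,0,0.1],
    [0,0,0.15],
    [0,0,0.15]
  ]
}}

```text
time: 22.08
position: [0.5261, -0.0881, 0.0494]
ee_rot: [2.671, 1.653, -0.005]
wrist_force: [-3.5, -5.0, 7.4]
finger_gap: 0.5
grip_force: 61.1
```

```bash
python3 st.py
```

```text
22.07 pos [ 0.5261 -0.0881  0.0494] yaw 1.1085 j6 0.279 gap 0.5 F [-3.5 -5.   7.4] T [-0.626  0.885 -0.083]
```

Request:
{"name": "move_arm", "arguments": {
  "linear": [
    [0,0,0.0008],
    [0,0,0.0016],
    [0,0,0.0016]
  ],
  "rot": [
    [0,0,0.05],
    [0,0,0.1],
    [0,0,0.1]
  ]
}}

```text
time: 22.45
position: [0.5264, -0.0877, 0.0492]
ee_rot: [2.824, 1.373, -0.005]
wrist_force: [-4.8, -1.8, 7.6]
finger_gap: 0.499
grip_force: 61.3
```

```bash
python3 st.py
```

```text
22.45 pos [ 0.5264 -0.0877  0.0492] yaw 0.9049 j6 0.484 gap 0.499 F [-4.8 -1.8  7.6] T [-0.195  0.68   1.393]
```

Torque rose to 1.39 N m against about 0.08 while turning, so the nut has bottomed out. I'll unwind gently to find where the load leaves.

Request:
{"name": "move_arm", "arguments": {
  "linear": [
    [0,0,0],
    [0,0,0]
  ],
  "rot": [
    [0,0,-0.01],
    [0,0,-0.01]
  ]
}}

```text
time: 22.7
position: [0.5264, -0.0877, 0.0492]
ee_rot: [2.81, 1.401, -0.004]
wrist_force: [-3.2, -1.9, 8.6]
finger_gap: 0.5
grip_force: 61.3
```

```bash
python3 st.py
```

```text
22.7 pos [ 0.5264 -0.0877  0.0492] yaw 0.9248 j6 0.464 gap 0.5 F [-3.2 -1.9  8.6] T [-0.176  0.707  1.056]
```

Request:
{"name": "move_arm", "arguments": {
  "linear": [
    [0,0,0],
    [0,0,0]
  ],
  "rot": [
    [0,0,-0.01],
    [0,0,-0.01]
  ]
}}

```text
time: 22.95
position: [0.5264, -0.0877, 0.0492]
ee_rot: [2.797, 1.428, -0.004]
wrist_force: [-4.1, -1.7, 8.4]
finger_gap: 0.501
grip_force: 61.3
```

```bash
python3 st.py
```

```text
22.95 pos [ 0.5264 -0.0877  0.0492] yaw 0.9443 j6 0.444 gap 0.501 F [-4.1 -1.7  8.4] T [-0.286  0.671  0.643]
```

The load leaves at yaw ≈0.978, so a quarter turn back is yaw ≈2.553, which is +1.612 rad from the command. Backing off while following the nut's rise.

Request:
{"name": "move_arm", "arguments": {
  "linear": [
    [0,0,-0.001],
    [0,0,-0.0023],
    [0,0,-0.0036],
    [0,0,-0.0049],
    [0,0,-0.0062],
    [0,0,-0.0075],
    [0,0,-0.0088],
    [0,0,-0.01],
    [0,0,-0.0113],
    [0,0,-0.0126],
    [0,0,-0.014],
    [0,0,-0.014]
  ],
  "rot": [
    [0,0,-0.07],
    [0,0,-0.14],
    [0,0,-0.21],
    [0,0,-0.28],
    [0,0,-0.35],
    [0,0,-0.42],
    [0,0,-0.49],
    [0,0,-0.56],
    [0,0,-0.63],
    [0,0,-0.7],
    [0,0,-0.77],
    [0,0,-0.77]
  ]
}}

```text
time: 24.45
position: [0.5272, -0.0876, 0.0528]
ee_rot: [0.908, 3.007, -0.002]
wrist_force: [-2.6, -2.5, 6.8]
finger_gap: 0.503
grip_force: 61.2
```

Request:
{"name": "move_arm", "arguments": {
  "linear": [
    [0,0,0],
    [0,0,0],
    [0,0,0]
  ],
  "rot": [
    [0,0,0],
    [0,0,0],
    [0,0,0]
  ]
}}

```text
time: 24.82
position: [0.5272, -0.0876, 0.0528]
ee_rot: [0.909, 3.007, -0.003]
wrist_force: [-3.1, -2.2, 7.9]
finger_gap: 0.5
grip_force: 61.2
```

```bash
python3 st.py; python3 - <<'E'
from h import *
SL=np.array([.5267,-.0868,-.413]); s=imaging.grab_frame("side"); t=imaging.grab_frame("top")
cv2.imwrite("pics/end_side.png",s[:,:,::-1])
a=np.load("side6.npy").astype(int)
# change of the cartons in the side picture since before the nut work
d=np.abs(cv2.GaussianBlur(s,(3,3),0).astype(int)-cv2.GaussianBlur(a.astype(np.uint8),(3,3),0).astype(int)).sum(2)
print("front cartons changed px",int((d[290:345,262:385]>60).sum()),"of",55*123)
print([ (m["conf"],m["box"]) for n in("bottle_mid",) for m in nets.masks_of("side",n)[:1]])
E
```

```text
24.82 pos [ 0.5272 -0.0876  0.0528] yaw 2.5543 j6 -1.167 gap 0.5 F [-3.1 -2.2  7.9] T [-0.366  0.434  0.051]
front cartons changed px 0 of 6765
[(0.92, [381.9, 168.0, 414.7, 226.8])]
```

```bash
python3 - <<'E'
from h import *
s=cv2.imread("pics/end_side.png")[:,:,::-1]; a=np.load("side6.npy")
g=lambda im,r: cv2.cvtColor(np.ascontiguousarray(im[r[1]:r[3],r[0]:r[2]]),cv2.COLOR_RGB2GRAY).astype(np.float32)
for r in((268,238,304,272),(338,238,372,300),(262,280,320,345)):
    x,y=g(a,r),g(s,r); print(r,cv2.phaseCorrelate(x,y,cv2.createHanningWindow((x.shape[1],x.shape[0]),cv2.CV_32F)),float(np.abs(x-y).mean()))
E
```

```text
(268, 238, 304, 272) ((0.2419830142552719, -0.0858880133954969), 0.6691394352618559) 10.30718994140625
(338, 238, 372, 300) ((0.11990717905047887, -0.07618227351806439), 0.9232307424147924) 3.0853888988494873
(262, 280, 320, 345) ((0.12039051330430084, 0.013755985490249145), 0.887572948579435) 4.992307662963867
```

No carton has shifted (under 0.3 px, about 0.3 mm), the bottle is standing, and the nut is held a quarter turn off its stop. Handing in.

```bash
python3 -c "
from bench import robot; print(robot.finish_job())"
```

```text
the job is handed in; nothing more can be done
None
```

I handed the job in at about 25 s: the last carton is in its place and let go, and the nut was run down to its stop, backed off a quarter turn (about 1.57 rad) and is still held by its head; the other cartons and the bottle look undisturbed in the final pictures, but no verdict came back.

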